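Find the rocking cigar-mould top and press it home

TASK

One of the four cigar-mould tops is hung up on a tight peg at one corner and rocks on its bottom half. Press on the corners of the tops with the fingertips to find the one that rocks, and press its hung-up corner down until that top lies flat and fully home like the others. Only press: do not lift or pull off any top, and leave the other things on the bench where they are.

Things in the scene. Friction and masses are not known exactly. Their poses are not given: they have to be found in the camera images.
- mould_a: Bottom half of a cigar mould, farthest to the robot's left (+y) of four in an arc: ivory plastic block 160 (x) x 120 (y) x 30 mm high, fixed, brown bunch ends showing along its upper edge. Origin: centre of its underside, on the bench, z up. Four 10 mm pegs stand in it at x = +-69, y = +-45 mm, under the top. One peg of the sixteen is tight in its hole and 4 to 5 mm too high.
- mould_b: Bottom half of a cigar mould, second from the left of four in an arc: ivory plastic block 160 (x) x 120 (y) x 30 mm high, fixed, brown bunch ends showing along its upper edge. Origin: centre of its underside, on the bench, z up. Four 10 mm pegs stand in it at x = +-69, y = +-45 mm, under the top. One peg of the sixteen is tight in its hole and 4 to 5 mm too high.
- mould_c: Bottom half of a cigar mould, third from the left of four in an arc: ivory plastic block 160 (x) x 120 (y) x 30 mm high, fixed, brown bunch ends showing along its upper edge. Origin: centre of its underside, on the bench, z up. Four 10 mm pegs stand in it at x = +-69, y = +-45 mm, under the top. One peg of the sixteen is tight in its hole and 4 to 5 mm too high.
- mould_d: Bottom half of a cigar mould, farthest to the robot's right (-y) of four in an arc: ivory plastic block 160 (x) x 120 (y) x 30 mm high, fixed, brown bunch ends showing along its upper edge. Origin: centre of its underside, on the bench, z up. Four 10 mm pegs stand in it at x = +-69, y = +-45 mm, under the top. One peg of the sixteen is tight in its hole and 4 to 5 mm too high.
- top_a: Top half (cover), loose, on mould_a: plain ivory slab 160 (x) x 120 (y) x 26 mm, about 0.35 kg, four round boss marks on its back over the pegs. Origin: centre of its underside, axes along those of its mould. Home: flat, origin 30 mm and back 56 mm above the bench. All tops look alike. The tight peg may be at any corner of any mould.
- top_b: Top half (cover), loose, on mould_b: plain ivory slab 160 (x) x 120 (y) x 26 mm, about 0.35 kg, four round boss marks on its back over the pegs. Origin: centre of its underside, axes along those of its mould. Home: flat, origin 30 mm and back 56 mm above the bench. All tops look alike. A top over the tight peg is hung up at that corner and rocks across the other diagonal when pressed beside it with 1 to 3 N.
- top_c: Top half (cover), loose, on mould_c: plain ivory slab 160 (x) x 120 (y) x 26 mm, about 0.35 kg, four round boss marks on its back over the pegs. Origin: centre of its underside, axes along those of its mould. Home: flat, origin 30 mm and back 56 mm above the bench. All tops look alike. Pressed right over the tight peg with more than about 12 N, the peg slides down and stays down; the top then lies flat.
- top_d: Top half (cover), loose, on mould_d: plain ivory slab 160 (x) x 120 (y) x 26 mm, about 0.35 kg, four round boss marks on its back over the pegs. Origin: centre of its underside, axes along those of its mould. Home: flat, origin 30 mm and back 56 mm above the bench. All tops look alike. Pressing a top that is home does not move it.
- glue_pot: Bystander: small amber glass glue jar with a steel cap, 44 mm across, 52 mm high, loose. Origin: centre of its underside.
- chaveta: Bystander: rocker knife, a flat steel crescent about 120 x 50 x 4 mm, lying loose on the bench on the robot's side of the moulds. Origin: middle of its underside.
- ring_gauge: Bystander: wooden ring gauge, a flat board 150 (x) x 50 (y) x 10 mm with four round holes, loose. Origin: centre of its underside.
- cap_cutter: Bystander: brass tube cutter standing upright, 24 mm across, 55 mm high, loose. Origin: centre of its underside.
- mug: Bystander: white mug, 80 mm across, 90 mm high, handle at its +y, loose. Origin: centre of its underside.
- bands_tin: Bystander: flat aluminium tin, 70 mm across, 40 mm high, loose. Origin: centre of its underside.
- humidor_puck: Bystander: flat black round humidifier, 52 mm across, 20 mm high, loose, on the robot's side of the moulds. Origin: centre of its underside.
Mind the look-alikes: they are no part of the job. Leave any pink or purple look-alike of the top_a alone.

How it is judged (in metres and radians):
At the end, for the whole second after the job is handed in: All four tops lie home on their bottom halves: tilted less than 0.012 rad, centre less than 1.5 mm above the seated height and within 6 mm of the mould's centre, at rest; every bystander within 30 mm of where it started (angle between each of top_a, top_b, top_c, top_d's own z axis and vertical below 0.012 rad and z of top_a in the frame of mould_a below 0.0315 m and horizontal distance between top_a and mould_a below 0.006 m and linear speed of each of top_a, top_b, top_c, top_d below 0.01 m/s and z of top_b in the frame of mould_b below 0.0315 m and horizontal distance between top_b and mould_b below 0.006 m and z of top_c in the frame of mould_c below 0.0315 m and horizontal distance between top_c and mould_c below 0.006 m and z of top_d in the frame of mould_d below 0.0315 m and horizontal distance between top_d and mould_d below 0.006 m and distance of each of glue_pot, chaveta, ring_gauge, cap_cutter, mug, bands_tin, humidor_puck from where it was at the start of the episode below 0.03 m); the robot touches nothing.
It fails at once if a mould top is lifted or carried (more than 15 mm above its place) (z of top_a in the frame of mould_a above 0.045 m or z of top_b in the frame of mould_b above 0.045 m or z of top_c in the frame of mould_c above 0.045 m or z of top_d in the frame of mould_d above 0.045 m).
It fails at once if a bystander is moved more than 30 mm, lifted or knocked over (distance of any of glue_pot, chaveta, ring_gauge, cap_cutter, mug, bands_tin, humidor_puck from where it was at the start of the episode above 0.03 m or angle between any of glue_pot, chaveta, ring_gauge, cap_cutter, mug, bands_tin, humidor_puck's own z axis and vertical above 0.5 rad).
It also fails if it takes over 51 s, if anything falls off the work surface, if the arm or the gripper's body presses on something with over 40 N, if the wrist force passes 120 N, or if a joint passes its speed limit or range.

ROBOT

A 6-joint arm with a two-finger parallel gripper is mounted at the origin on the work surface. World frame = base frame: x ahead of the robot, y to its left, z up, the work surface at z = 0. Lengths are in m, angles in degrees, forces in N, time in s.
With the tool pointing down it reaches from about 0.3 to 0.75 m from the base axis. Payload 8.5 kg.
Tool frame: the origin (TCP) lies between the finger pads; the fingertips stand 14 mm ahead of it and the grasp point (between the pads) lies 5 mm behind it; x points along the fingers, z is the direction in which the jaws open and shut, and the axes are right-handed (so a half turn about x gives the same grasp; the last joint's range is limited). The gripper opens to 85 mm and grips with 20 to 120 N. Pads are 22 mm wide; open, the fingers measure 114 mm over their backs; the gripper's body (76 mm by 85 mm) begins 54 mm behind the grasp point. The pads swing forward as they close: fully open they stand 13 mm farther back than shut.
Start: joints at [55.502, 21.807, 74.336, -0, 83.858, -12.336], TCP at [0.207, 0.509, 0.245] pointing down, gripper open.
Joint ranges: [-178.18, 178.18], [-50.72, 133.34], [12.68, 142.11], [-81.47, 261.47], [9.98, 163.14], [-165.26, 165.26]. Speed limits (degrees/s): [136.94, 136.94, 180, 180, 180, 180].

INTERFACE

Orientations are given as a 3x3 rotation matrix whose columns are the frame's x, y, z axes.
In Python, from rig import env gives the robot as it stands.
- The arm moves only by the shell command python3 -m jog 'ROWS' [FORCE]. ROWS is JSON, a list of rows, each a list of 5 numbers: the opening, from -1 (shut) to 1 (fully open), so that 0 is half open, then the shift along the tool's x, y, z in m, then the turn about the tool's x in rad. In form: [[claw, dx, dy, dz, yaw], ...]. A call has 1 to 20 rows; each row is the pose to reach, as a shift and turn from the pose commanded when the call began, along the tool's axes at that moment; what a row does not reach only later rows make up. A row lasts 1/10 s, in which the tool goes at most 50 mm and 8.59 degrees, less where a joint would pass 70% of its speed; a pose out of reach is approached as far as the arm can. A call with a gripper value outside its range is refused whole. The fingers move at their own pace and stop on an object; FORCE is the grip in N (left out, the last holds). Time passes only in rows, so rows that repeat a pose let the fingers close. It gives the time, the measured TCP pose, the force and the opening at its end, in the units of the state.
- env.observe(): the state, without advancing time (a new reading comes with each control period).
- env.get_image(name): name is "scene" or "side" or "wrist"; returns the picture (420x560x3 uint8, red, green, blue); there is no depth.
- env.camera_model(name): a dict with "fx", "fy", "cx", "cy" (pixels), "origin" and "orientation" of the camera in the world. Camera axes: x right, y up, looking along -z (the intrinsics and any distortion apply to the point x, -y, -z); pixel columns grow to the right and rows downward; lengths in m; the calibration is good to about 2 mm. A picture is of the moment at which its call begins: read the wrist's pose just before it. camera_model takes no time and is no camera call; for the wrist camera it gives the pose at the moment of the call.
- env.close_job(): hands the job in, once; it reports no verdict.
The state is a dict: "time_s": time; "q": joint angles; "qvel": joint speeds; "joint_efforts": joint torques, N m; "position": TCP position; "tool_rot": TCP orientation; "ft_force": force on the tool from outside, world axes, zero at the start; "wrist_torque": the same for the moment, N m; "grip_width": finger opening in m.
Only numpy, scipy, OpenCV 4.12 (cv2) and the standard library are available. Lean on these libraries where they do the work, as an engineer would, in place of code of your own. Each camera call takes 0.05 s, during which the arm holds its last target.

## Working session

There is one attempt and no reset: what is moved stays moved. The work goes in short steps, Python scripts to look and compute and a shell command to move; the robot and the scene stay as the last step left them, time stands still between calls to the robot, and variables do not carry over. Pictures are saved under pics/ and viewed, and the job is handed in when it is done.

```bash
mkdir -p pics; python3 - <<'E'
from rig import env
import cv2
s=env.observe(); print(s)
for n in ["scene","side","wrist"]:
    m=env.camera_model(n); print(n,m)
    im=env.get_image(n); cv2.imwrite(f"pics/{n}0.png",im[:,:,::-1])
E
```

```text
{'time_s': 0.0, 'q': array([ 5.55029000e+01,  2.18410862e+01,  7.43856838e+01,  1.75633807e-03,
        8.38560955e+01, -1.23372983e+01]), 'qvel': array([-0.01349784, -0.00531374, -0.00165904, -0.01501572, -0.13268474,
       -0.00037323]), 'joint_efforts': array([ 2.40371068e-03, -4.48463380e+01, -2.31281787e+01, -6.47265188e-05,
        4.74908113e-03, -2.42067290e-05]), 'position': array([0.20730799, 0.50914437, 0.24470538]), 'tool_rot': array([[-8.44236914e-04, -9.26134058e-01,  3.77193575e-01],
       [-1.17469247e-03,  3.77194368e-01,  9.26133375e-01],
       [-9.99998954e-01,  3.38789531e-04, -1.40636411e-03]]), 'ft_force': array([-0.61844084, -0.82604799, -0.08311169]), 'wrist_torque': array([-0.01332213, -0.02657451,  0.00351934]), 'grip_width': 0.08532542211334707}
scene {'fx': 382.4504351224107, 'fy': 382.4504351224107, 'cx': 276.55463475451177, 'cy': 210.42699927544655, 'origin': array([ 1.07672445, -0.47582469,  0.64533646]), 'orientation': array([[ 0.67876384, -0.44782153,  0.58200991],
       [ 0.73433602,  0.40797159, -0.54250326],
       [ 0.00550113,  0.79562244,  0.60576784]])}
side {'fx': 513.5212340211224, 'fy': 513.5212340211224, 'cx': 289.65667157725534, 'cy': 207.99408422922693, 'origin': array([0.42223421, 1.18154187, 0.78967108]), 'orientation': array([[-0.99657906,  0.06100145, -0.05575847],
       [-0.079854  , -0.53689753,  0.83985974],
       [ 0.02129607,  0.84143916,  0.53993205]])}
wrist {'fx': 295.5636076028705, 'fy': 295.5636076028705, 'cx': 282.68302999387345, 'cy': 208.70532307651703, 'origin': array([0.1388207 , 0.53713608, 0.37290725]), 'orientation': array([[ 0.37694069, -0.88674938, -0.26756543],
       [ 0.92623686,  0.36056048,  0.10991549],
       [-0.00099397, -0.28926058,  0.95724988]])}
```

View pics/scene0.png

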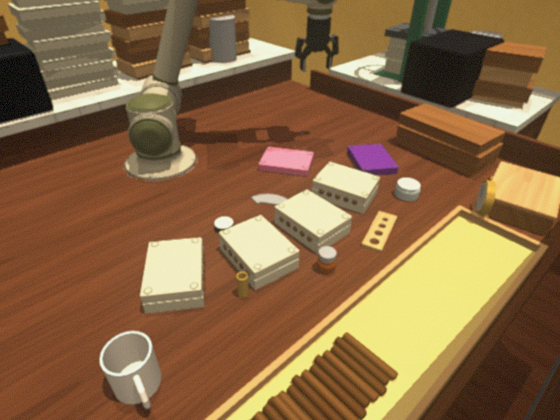

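View pics/side0.png

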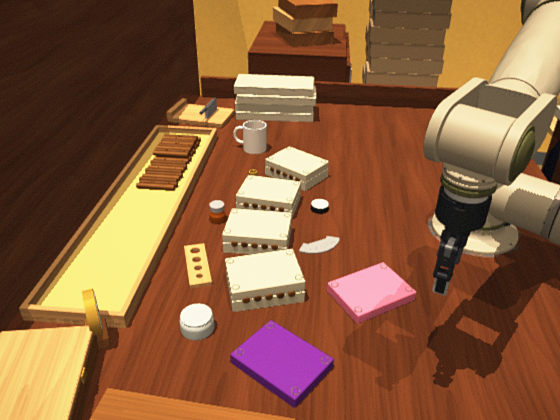

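View pics/wrist0.png

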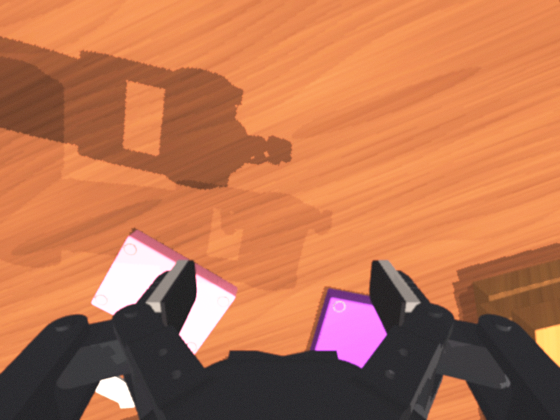

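```bash
python3 - <<'E'
import cv2
a=cv2.imread("pics/scene0.png")[150:320,130:390]; cv2.imwrite("pics/c1.png",cv2.resize(a,None,fx=3,fy=3,interpolation=cv2.INTER_CUBIC))
a=cv2.imread("pics/side0.png")[140:315,215:340]; cv2.imwrite("pics/c2.png",cv2.resize(a,None,fx=3.4,fy=3.4,interpolation=cv2.INTER_CUBIC))
E
```

```text
(no output)
```

View pics/c1.png

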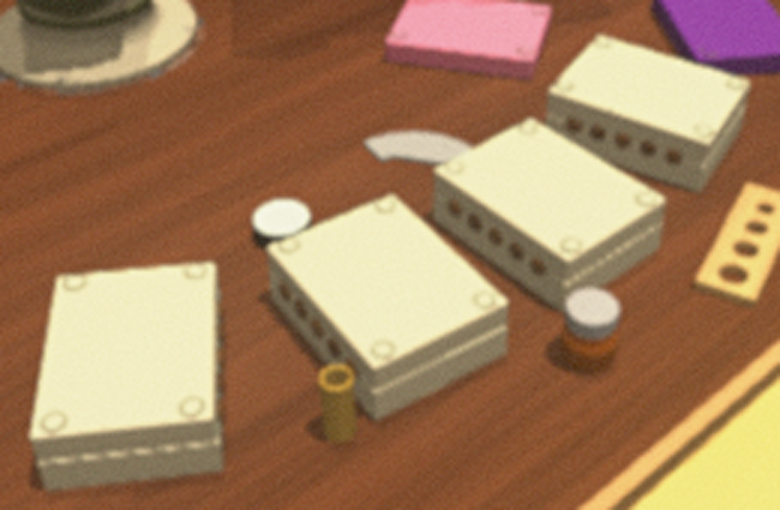

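View pics/c2.png

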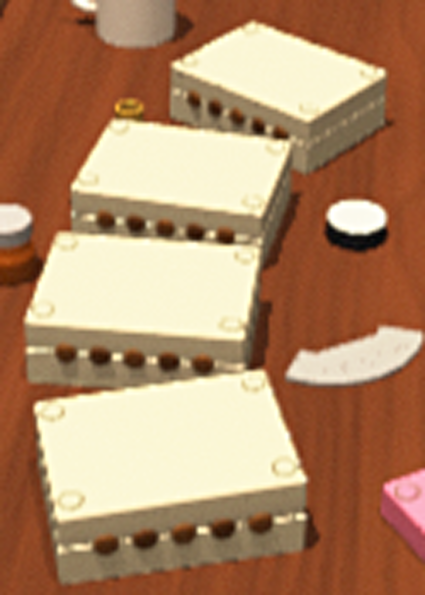

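```bash
cat > h.py <<'E'
import numpy as np
from scipy.optimize import least_squares
from rig import env
M={n:env.camera_model(n) for n in("scene","side")}
def ray(n,u,v):
    m=M[n];d=m["orientation"]@np.array([(u-m["cx"])/m["fx"],-(v-m["cy"])/m["fy"],-1.]);return np.array(m["origin"]),d
def onz(n,u,v,z):
    o,d=ray(n,u,v);return (o+d*(z-o[2])/d[2])
def proj(n,P):
    m=M[n];p=(np.asarray(P)-m["origin"])@m["orientation"]
    return np.stack([m["cx"]+m["fx"]*p[:,0]/-p[:,2],m["cy"]+m["fy"]*p[:,1]/p[:,2]],1)
E
cat > fit.py <<'E'
from h import *
S={'D':[(75,282),(196,271),(192,406),(54,421)],'C':[(288,244),(386,205),(485,299),(382,349)],'B':[(455,167),(530,127),(650,199),(571,245)],'A':[(564,88),(602,44),(738,84),(704,128)]}
T={'D':[(258,28),(375,73),(309,106),(187,68)],'C':[(120,127),(278,147),(253,201),(88,178)],'B':[(67,241),(246,257),(232,323),(43,309)],'A':[(50,411),(254,382),(285,467),(70,499)]}
L=np.array([[69,45],[69,-45],[-69,-45],[-69,45]])/1e3
for k in 'ABCD':
    a=np.array([onz("scene",130+u/3,150+v/3,.056)[:2] for u,v in S[k]])
    b=np.array([onz("side",215+u/3.4,140+v/3.4,.056)[:2] for u,v in T[k]])
    for p in (a,b):
        # order robust: match with sign labels
        best=None
        for y0 in np.radians(np.arange(-60,61,5)):
            def f(x):
                c,s=np.cos(x[2]),np.sin(x[2]);q=L@np.array([[c,s],[-s,c]])+x[:2]
                d=np.linalg.norm(q[:,None]-p[None],axis=2);return p[d.argmin(1)]-q
            r=least_squares(lambda x:f(x).ravel(),[*p.mean(0),y0])
            if best is None or r.cost<best.cost:best=r;ff=f
        x=best.x;print(k,x[:2].round(4),np.degrees(x[2]).round(1),(ff(x)*1e3).round(1).tolist())
E
python3 fit.py
```

```text
A [0.5347 0.3042] 17.2 [[2.7, -0.3], [-0.7, 1.2], [0.5, -2.1], [-2.5, 1.2]]
A [0.5354 0.2974] 18.6 [[1.2, 0.8], [0.5, 0.7], [-1.7, -1.5], [-0.0, -0.0]]
B [0.5746 0.12  ] -1.4 [[1.6, 1.6], [-0.9, -1.0], [-0.0, -1.2], [-0.7, 0.7]]
B [0.5715 0.1183] -1.8 [[-0.3, 0.5], [0.5, -0.7], [-0.1, 1.8], [-0.1, -1.5]]
C [ 0.5654 -0.0571] -8.2 [[-0.2, 0.8], [0.2, -0.5], [-0.8, -0.4], [0.8, 0.0]]
C [ 0.5635 -0.0581] -8.3 [[0.3, -0.8], [-0.3, 1.4], [-0.5, -0.1], [0.5, -0.5]]
D [ 0.4994 -0.2395] -34.2 [[-0.1, 0.2], [-0.1, -0.0], [-0.2, -0.2], [0.4, -0.0]]
D [ 0.4947 -0.2372] -32.7 [[3.3, 9.9], [-5.9, -4.4], [-2.6, 0.3], [5.2, -5.8]]
```

```bash
cat >> fit.py <<'E'
print('tri')
for k in 'ABC':
    # associate via nearest ground points
    for (u,v) in S[k]:
        P=onz("scene",130+u/3,150+v/3,.056)
        Q=min((tuple(onz("side",215+a/3.4,140+b/3.4,.056))+(a,b) for a,b in T[k]),key=lambda q:np.hypot(q[0]-P[0],q[1]-P[1]))
        o1,d1=ray("scene",130+u/3,150+v/3);o2,d2=ray("side",215+Q[3]/3.4,140+Q[4]/3.4)
        t=np.linalg.lstsq(np.stack([d1,-d2],1),o2-o1,rcond=None)[0]
        p1=o1+d1*t[0];p2=o2+d2*t[1];print(k,((p1+p2)/2).round(4),'gap mm',(1e3*np.linalg.norm(p1-p2)).round(1))
E
python3 fit.py|sed -n '/tri/,$p'
python3 - <<'E'
import cv2
a=cv2.imread("pics/scene0.png")[155:215,305:385]; cv2.imwrite("pics/c3.png",cv2.resize(a,None,fx=9,fy=9,interpolation=cv2.INTER_CUBIC))
a=cv2.imread("pics/side0.png")[240:315,215:315]; cv2.imwrite("pics/c4.png",cv2.resize(a,None,fx=7,fy=7,interpolation=cv2.INTER_CUBIC))
E
```

```text
tri
A [0.4835 0.2357 0.0585] gap mm 2.7
A [0.456  0.323  0.0597] gap mm 1.4
A [0.5889 0.3653 0.0573] gap mm 3.7
A [0.615  0.28   0.0582] gap mm 0.2
B [0.502  0.0767 0.0549] gap mm 2.2
B [0.505  0.1666 0.0569] gap mm 3.1
B [0.6437 0.1642 0.0564] gap mm 5.5
B [0.6405 0.0719 0.0563] gap mm 2.4
C [ 0.4888 -0.0921  0.0559] gap mm 1.5
C [ 0.5031 -0.0027  0.0561] gap mm 2.2
C [ 0.6392 -0.0222  0.0567] gap mm 2.2
C [ 0.6258 -0.1116  0.0552] gap mm 1.8
```

View pics/c3.png

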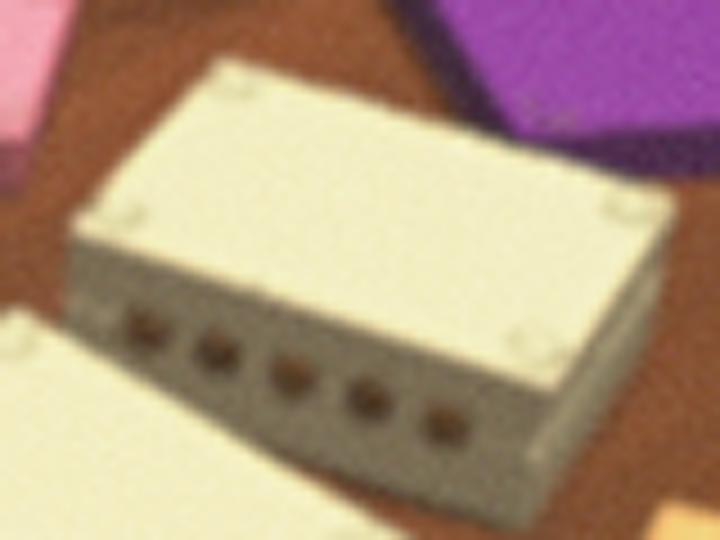

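View pics/c4.png

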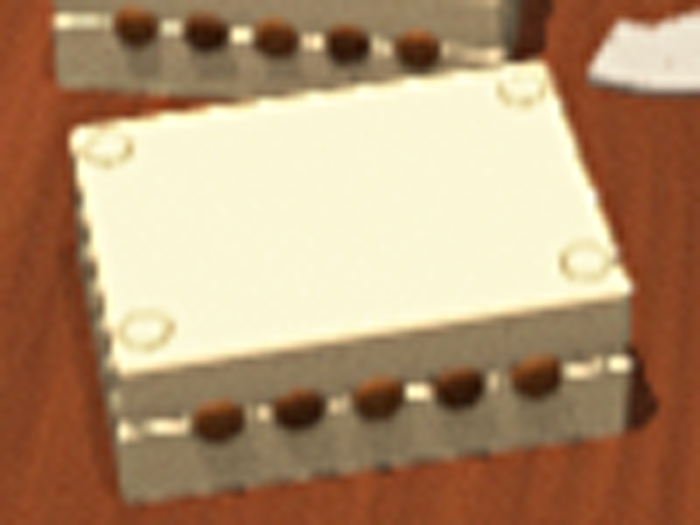

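```bash
cat > go.py <<'E'
import sys,numpy as np
from rig import env
s=env.observe();t=np.array([float(a) for a in sys.argv[1:4]])
print(s["time_s"],s["position"].round(4),s["ft_force"].round(2),"shift",(s["tool_rot"].T@(t-s["position"])).round(4))
E
python3 go.py .456 .323 .09
python3 -m jog '[[-1,0.05,-0.30,-0.0785,0],[-1,0.05,-0.30,-0.0785,0],[-1,0.1,-0.30,-0.0785,0],[-1,0.15,-0.30,-0.0785,0],[-1,0.15,-0.30,-0.0785,0],[-1,0.15,-0.30,-0.0785,0],[-1,0.15,-0.30,-0.0785,0],[-1,0.15,-0.30,-0.0785,0]]'
python3 go.py .456 .323 .085
python3 - <<'E'
from rig import env
import cv2
for n in ["side","wrist"]: cv2.imwrite(f"pics/{n}1.png",env.get_image(n)[:,:,::-1])
E
```

```text
0.15 [0.2073 0.5092 0.2449] [0.43 0.04 0.03] shift [ 0.1549 -0.3006 -0.0785]
time_s: 0.95
position: [0.4576, 0.3201, 0.0916]
tool_rot: [[-0.005, -0.924, 0.382], [-0.003, 0.382, 0.924], [-1.0, 0.003, -0.004]]
ft_force: [-0.5, 0.1, 0.8]
grip_width: -0.0002
0.95 [0.4576 0.3201 0.0916] [-0.52  0.09  0.84] shift [0.0066 0.0026 0.0021]
```

View pics/side1.png

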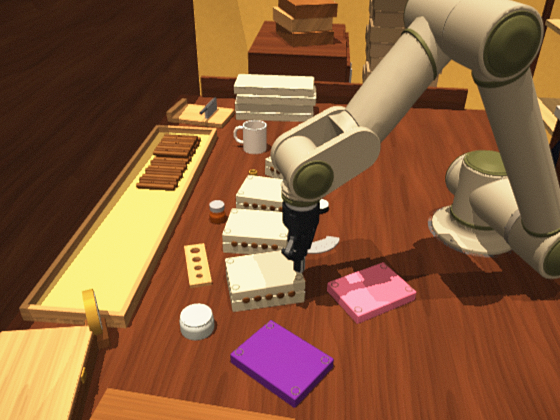

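View pics/wrist1.png

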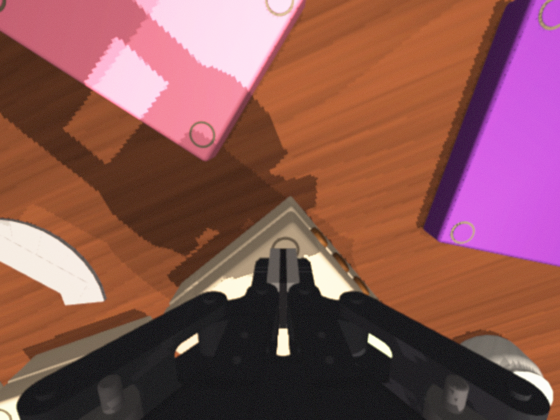

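```bash

python3 -m jog '[[-1,0.012,0.0026,0.0021,0],[-1,0.0175,0.0026,0.0021,0],[-1,0.0175,0.0026,0.0021,0]]'
python3 -m jog '[[-1,0.0015,0,0,0],[-1,0.0015,0,0,0]]'
python3 -m jog '[[-1,0.0015,0,0,0],[-1,0.0015,0,0,0]]'
python3 -m jog '[[-1,0.0015,0,0,0],[-1,0.0015,0,0,0]]'
```

```text
time_s: 1.35
position: [0.4529, 0.3271, 0.0773]
tool_rot: [[-0.001, -0.927, 0.376], [-0.0, 0.376, 0.927], [-1.0, 0.001, -0.001]]
ft_force: [0.2, 0.6, -0.0]
grip_width: 0.0001
time_s: 1.55
position: [0.4539, 0.3267, 0.0765]
tool_rot: [[0.0, -0.926, 0.377], [0.0, 0.377, 0.926], [-1.0, -0.0, 0.0]]
ft_force: [0.1, -0.5, 1.0]
grip_width: 0.0002
time_s: 1.75
position: [0.4542, 0.3265, 0.075]
tool_rot: [[0.0, -0.926, 0.377], [0.0, 0.377, 0.926], [-1.0, -0.0, 0.0]]
ft_force: [-0.4, 0.0, 1.0]
grip_width: 0.0004
time_s: 1.95
position: [0.4542, 0.3266, 0.0739]
tool_rot: [[0.001, -0.926, 0.377], [0.001, 0.377, 0.926], [-1.0, -0.0, 0.001]]
ft_force: [-1.3, 0.5, 4.8]
grip_width: -0.0005
```

```bash

python3 -m jog '[[-1,0.0015,0,0,0],[-1,0.0015,0,0,0]]'
python3 -m jog '[[-1,0.002,0,0,0],[-1,0.002,0,0,0]]'
```

```text
time_s: 2.15
position: [0.4541, 0.3266, 0.0725]
tool_rot: [[0.001, -0.926, 0.377], [0.001, 0.377, 0.926], [-1.0, -0.0, 0.001]]
ft_force: [-2.0, -0.2, 6.9]
grip_width: 0.0
time_s: 2.35
position: [0.4539, 0.3265, 0.0705]
tool_rot: [[0.0, -0.926, 0.377], [0.0, 0.377, 0.926], [-1.0, -0.0, 0.0]]
ft_force: [-2.0, -0.1, 6.2]
grip_width: -0.0003
```

```bash

python3 -m jog '[[-1,0.002,0,0,0],[-1,0.002,0,0,0]]'
python3 -m jog '[[-1,0.002,0,0,0],[-1,0.002,0,0,0],[-1,0.002,0,0,0]]'
```

```text
time_s: 2.55
position: [0.454, 0.3266, 0.07]
tool_rot: [[0.001, -0.926, 0.377], [0.001, 0.377, 0.926], [-1.0, -0.001, 0.001]]
ft_force: [-6.9, -2.7, 20.6]
grip_width: 0.0
time_s: 2.85
position: [0.454, 0.3266, 0.0699]
tool_rot: [[0.003, -0.926, 0.377], [0.001, 0.377, 0.926], [-1.0, -0.002, 0.002]]
ft_force: [-12.1, -4.9, 38.4]
grip_width: 0.0002
```

```bash

python3 -m jog '[[-1,-0.012,0,0,0],[-1,-0.012,0,0,0],[-1,-0.012,0,0,0]]'
python3 - <<'E'
from rig import env
import cv2
for n in ["side","wrist"]: cv2.imwrite(f"pics/{n}2.png",env.get_image(n)[:,:,::-1])
E
python3 -m jog '[[-1,0.0055,0,0,0],[-1,0.0055,0,0,0],[-1,0.0055,0,0,0]]'
python3 -m jog '[[-1,0.001,0,0,0],[-1,0.001,0,0,0]]'
python3 -m jog '[[-1,0.001,0,0,0],[-1,0.001,0,0,0]]'
```

```text
time_s: 3.15
position: [0.4541, 0.3264, 0.0775]
tool_rot: [[-0.0, -0.926, 0.377], [-0.0, 0.377, 0.926], [-1.0, 0.0, -0.0]]
ft_force: [0.1, 0.6, -0.4]
grip_width: 0.0
time_s: 3.55
position: [0.4539, 0.3263, 0.0718]
tool_rot: [[-0.001, -0.926, 0.377], [-0.0, 0.377, 0.926], [-1.0, 0.001, -0.001]]
ft_force: [0.7, 0.1, 0.3]
grip_width: -0.0001
time_s: 3.75
position: [0.4541, 0.3264, 0.0712]
tool_rot: [[-0.0, -0.926, 0.377], [-0.0, 0.377, 0.926], [-1.0, 0.0, -0.0]]
ft_force: [-0.5, -0.1, -1.0]
grip_width: 0.0
time_s: 3.95
position: [0.454, 0.3264, 0.0703]
tool_rot: [[-0.0, -0.926, 0.377], [-0.0, 0.377, 0.926], [-1.0, 0.0, -0.0]]
ft_force: [0.3, 0.2, -0.1]
grip_width: -0.0004
```

```bash

python3 go.py .4835 .2357 .077
python3 -m jog '[[-1,-0.012,-0.03,-0.035,0],[-1,-0.012,-0.0615,-0.073,0],[-1,-0.012,-0.0615,-0.073,0],[-1,-0.0065,-0.0615,-0.073,0],[-1,-0.0065,-0.0615,-0.073,0]]'
python3 go.py .4835 .2357 .077
python3 -m jog '[[-1,0.0015,0,0,0],[-1,0.0015,0,0,0]]'
python3 -m jog '[[-1,0.0015,0,0,0],[-1,0.0015,0,0,0]]'
python3 -m jog '[[-1,0.0015,0,0,0],[-1,0.0015,0,0,0]]'
```

```text
3.95 [0.454  0.3264 0.0703] [ 0.3   0.21 -0.05] shift [-0.0067 -0.0615 -0.0729]
time_s: 4.45
position: [0.4828, 0.2362, 0.076]
tool_rot: [[-0.001, -0.926, 0.377], [-0.0, 0.377, 0.926], [-1.0, 0.001, -0.001]]
ft_force: [-0.1, -0.5, -0.1]
grip_width: 0.0001
4.45 [0.4828 0.2362 0.076 ] [-0.13 -0.49 -0.08] shift [-0.001  -0.0009 -0.0002]
time_s: 4.65
position: [0.483, 0.2365, 0.075]
tool_rot: [[-0.001, -0.927, 0.376], [-0.0, 0.376, 0.927], [-1.0, 0.0, -0.0]]
ft_force: [-0.2, -0.1, -0.7]
grip_width: -0.0001
time_s: 4.85
position: [0.4833, 0.2359, 0.0736]
tool_rot: [[-0.0, -0.926, 0.377], [-0.0, 0.377, 0.926], [-1.0, 0.0, -0.0]]
ft_force: [0.5, 0.6, 1.0]
grip_width: -0.0002
time_s: 5.05
position: [0.4834, 0.2356, 0.0722]
tool_rot: [[-0.0, -0.926, 0.377], [-0.0, 0.377, 0.926], [-1.0, 0.0, -0.0]]
ft_force: [0.4, 0.0, -1.0]
grip_width: 0.0001
```

View pics/wrist2.png

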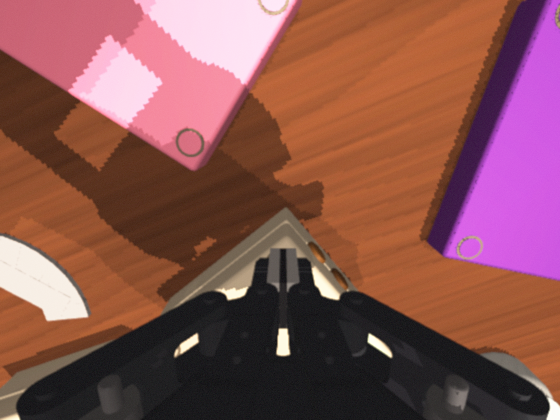

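```bash

python3 -m jog '[[-1,0.004,0,0,0],[-1,0.004,0,0,0],[-1,0.004,0,0,0]]'
python3 go.py .615 .28 .085
python3 - <<'E'
from rig import env
import cv2
for n in ["scene","side"]: cv2.imwrite(f"pics/{n}3.png",env.get_image(n)[:,:,::-1])
E
```

```text
time_s: 5.35
position: [0.4838, 0.2357, 0.07]
tool_rot: [[0.002, -0.926, 0.377], [0.0, 0.377, 0.926], [-1.0, -0.002, 0.001]]
ft_force: [-5.0, -1.7, 17.1]
grip_width: 0.0002
5.35 [0.4838 0.2357 0.07  ] [-5.02 -1.72 17.07] shift [-0.0147 -0.1049  0.0905]
```

```bash

python3 -m jog '[[-1,-0.014,0,0,0],[-1,-0.016,-0.05,0.045,0],[-1,-0.016,-0.10,0.09,0],[-1,-0.016,-0.104,0.09,0],[-1,-0.011,-0.104,0.09,0],[-1,-0.011,-0.104,0.09,0]]'
python3 go.py .614 .279 .077
python3 -m jog '[[-1,0.0015,0,0,0],[-1,0.0015,0,0,0]]'
python3 -m jog '[[-1,0.0015,0,0,0],[-1,0.0015,0,0,0]]'
python3 -m jog '[[-1,0.0015,0,0,0],[-1,0.0015,0,0,0]]'
```

```text
time_s: 6.05
position: [0.6133, 0.2795, 0.0777]
tool_rot: [[-0.003, -0.926, 0.377], [-0.001, 0.377, 0.926], [-1.0, 0.002, -0.002]]
ft_force: [-0.6, -0.8, 0.4]
grip_width: -0.0002
6.05 [0.6133 0.2795 0.0777] [-0.58 -0.84  0.39] shift [ 0.0007 -0.0008 -0.0002]
time_s: 6.25
position: [0.6129, 0.2796, 0.0779]
tool_rot: [[-0.001, -0.926, 0.377], [-0.0, 0.377, 0.926], [-1.0, 0.001, -0.0]]
ft_force: [-0.4, 0.6, -0.2]
grip_width: 0.0
time_s: 6.45
position: [0.6134, 0.2797, 0.0765]
tool_rot: [[-0.0, -0.926, 0.377], [-0.0, 0.377, 0.926], [-1.0, 0.0, -0.0]]
ft_force: [0.3, 0.1, 0.1]
grip_width: -0.0002
time_s: 6.65
position: [0.6136, 0.2797, 0.0747]
tool_rot: [[-0.0, -0.926, 0.377], [-0.0, 0.377, 0.926], [-1.0, 0.0, -0.0]]
ft_force: [-0.3, -0.5, 0.3]
grip_width: 0.0
```

```bash

python3 -m jog '[[-1,0.0015,0,0,0],[-1,0.0015,0,0,0]]'
python3 -m jog '[[-1,0.0015,0,0,0],[-1,0.0015,0,0,0]]'
python3 -m jog '[[-1,0.0015,0,0,0],[-1,0.0015,0,0,0],[-1,0.0015,0,0,0]]'
```

```text
time_s: 6.85
position: [0.6137, 0.2797, 0.0731]
tool_rot: [[-0.0, -0.926, 0.377], [-0.0, 0.377, 0.926], [-1.0, 0.0, -0.0]]
ft_force: [0.4, -0.0, 0.2]
grip_width: -0.0001
time_s: 7.05
position: [0.6137, 0.2797, 0.0716]
tool_rot: [[-0.0, -0.926, 0.377], [-0.0, 0.377, 0.926], [-1.0, 0.0, -0.0]]
ft_force: [0.2, -0.1, -0.5]
grip_width: 0.0
time_s: 7.35
position: [0.6137, 0.2797, 0.0703]
tool_rot: [[-0.0, -0.926, 0.377], [-0.0, 0.377, 0.926], [-1.0, 0.0, -0.0]]
ft_force: [0.6, 0.8, -0.6]
grip_width: -0.0002
```

```bash

python3 go.py .587 .365 .075
python3 -m jog '[[-1,-0.012,0,0,0],[-1,-0.012,0.03,0.035,0],[-1,-0.012,0.057,0.069,0],[-1,-0.012,0.057,0.069,0],[-1,-0.004,0.057,0.069,0],[-1,-0.004,0.057,0.069,0]]'
python3 -m jog '[[-1,0.0015,0,0,0],[-1,0.0015,0,0,0]]'
python3 -m jog '[[-1,0.0015,0,0,0],[-1,0.0015,0,0,0]]'
python3 -m jog '[[-1,0.004,0,0,0],[-1,0.004,0,0,0],[-1,0.004,0,0,0]]'
```

```text
7.35 [0.6137 0.2797 0.0703] [ 0.62  0.84 -0.64] shift [-0.0047  0.0569  0.0689]
time_s: 7.95
position: [0.5869, 0.3642, 0.0734]
tool_rot: [[-0.002, -0.926, 0.378], [-0.001, 0.378, 0.926], [-1.0, 0.001, -0.001]]
ft_force: [-0.4, -0.2, -0.5]
grip_width: -0.0001
time_s: 8.15
position: [0.5874, 0.3642, 0.0727]
tool_rot: [[-0.0, -0.926, 0.378], [-0.0, 0.378, 0.926], [-1.0, 0.0, -0.0]]
ft_force: [0.3, -0.2, 0.5]
grip_width: 0.0
time_s: 8.35
position: [0.5871, 0.3648, 0.0712]
tool_rot: [[-0.0, -0.926, 0.378], [-0.0, 0.378, 0.926], [-1.0, 0.0, -0.0]]
ft_force: [-0.2, -1.3, 0.6]
grip_width: -0.0001
time_s: 8.65
position: [0.5874, 0.3651, 0.07]
tool_rot: [[0.002, -0.926, 0.377], [0.0, 0.377, 0.926], [-1.0, -0.002, 0.001]]
ft_force: [-5.2, -3.4, 15.7]
grip_width: 0.0001
```

```bash

python3 -m jog '[[-1,-0.03,0,0,0],[-1,-0.08,0,0,0],[-1,-0.13,0,0,0],[-1,-0.15,0.10,0.05,0],[-1,-0.15,0.2,0.1,0],[-1,-0.15,0.25,0.15,0],[-1,-0.15,0.3,0.15,0],[-1,-0.15,0.3,0.15,0]]'
python3 - <<'E'
from rig import env
import cv2
for n in ["scene","side"]: cv2.imwrite(f"pics/{n}4.png",env.get_image(n)[:,:,::-1])
o=cv2.imread("pics/side0.png")[240:315,215:315];p=cv2.imread("pics/side4.png")[240:315,215:315]
f=lambda a,k:cv2.resize(a,None,fx=k,fy=k,interpolation=cv2.INTER_CUBIC)
cv2.imwrite("pics/cmp.png",cv2.vconcat([f(cv2.hconcat([o,p]),4),f(cv2.hconcat([cv2.imread("pics/scene%d.png"%i)[150:220,300:400] for i in(0,4)]),4)]))
E
```

```text
time_s: 9.45
position: [0.4236, 0.5551, 0.2146]
tool_rot: [[0.0, -0.926, 0.377], [0.0, 0.377, 0.926], [-1.0, -0.0, 0.0]]
ft_force: [0.6, 0.8, -0.5]
grip_width: 0.0002
```

View pics/cmp.png

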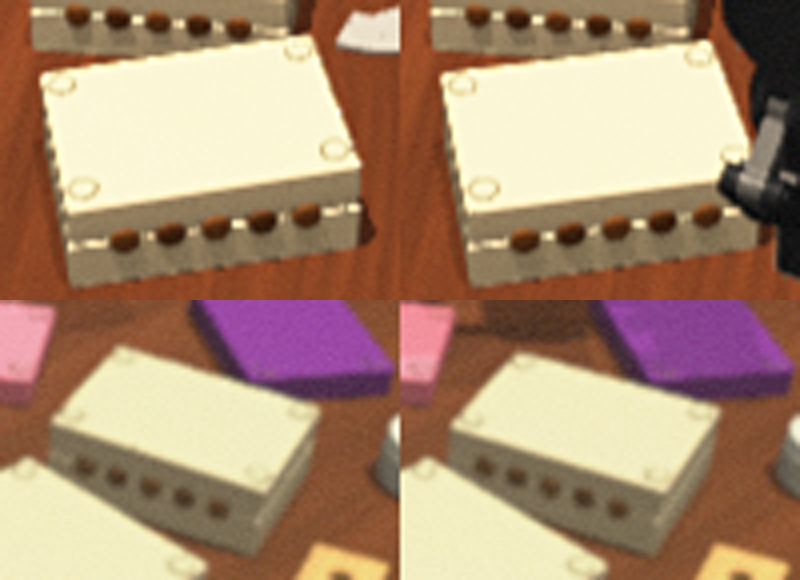

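View pics/scene4.png

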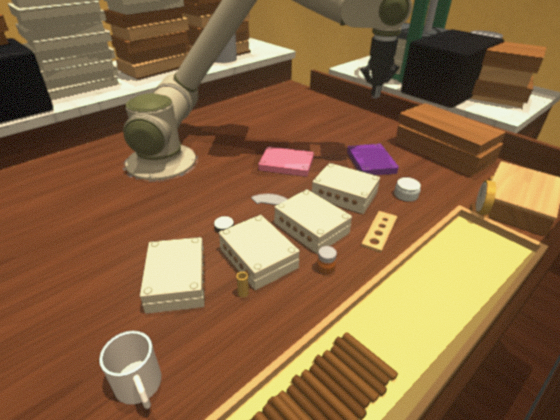

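The before/after crops show top_a's raised corner (side picture, around pixel 298,278) has come down. In the scene picture nothing else has shifted, and the arm is clear of everything.

```bash
python3 -c "
from rig import env
env.close_job()"
```

```text
the job is handed in; nothing more can be done
```

The top that rocked was top_a, hung up at its corner nearest the robot on the left (−x, +y). I pressed that corner down and handed the job in; `close_job` gives no verdict.

- **Finding it:** Triangulating the boss marks on top_a put it 1 to 4 mm too high. Pressing at (0.454, 0.326), the fingertips met the back about 4.5 mm above its home height.
- **Pressing it home:** I pressed until the corner stopped at the home height (back about 56 mm above the bench), then held it there at up to 38 N. When I lifted off and came back, it was still down.
- **Checks on top_a:** The other three corners were also at home height to within about 1 mm, with nothing raised. The last pictures show the top flat and everything else on the bench where it was.
- **Disagreements and limits:**
  - While the corner was going down, the force read only 6 to 7 N, less than the 12 N you gave for the tight peg.
  - I didn't press tops b, c and d. I relied on there being only one tight peg. For b and c, the camera heights were close to home (55 to 57 mm). My side-camera fit for top_d was poor, up to 10 mm off at the boss marks, probably from misread marks. I didn't triangulate its height, so top_d was only judged by eye.

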